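# Empty the battery dock into the carrier

### The job

The charged packs have to go out to the job. Swing the dock's locking bar right out until it seats in its detent, then draw every pack in the dock straight out through the front of its bay and lay each one flat, lengthwise, in a slot of its own in the wooden carrier. Leave the locking bar swung back fully shut across the empty bays and the carrier's handle standing upright in its detent, ready to be carried off, with the carrier level on the bench, and do not knock over the glass jar.

Things in the scene. Friction and masses are not known exactly. Their poses are not given: they have to be found in the camera images.
- dock: Grey charging dock, fixed: 90 mm deep (x), 318 wide (y), 78 high. Origin: centre of underside. Open front faces its -x, front face at x = -45 mm. Four bays, 50 mm wide and 50 high, centred at y = -114, -38, 38, 114 mm; floor 20 mm above the bench, back wall 80 mm behind the front. An 8 mm roof covers them: packs come out only straight through the front.
- bar (a joint): Angle (rad) of the dock's steel locking bar about its upright hinge pin. 0 = shut across the front of all bays, 5 to 12 mm before the packs' necks, bar pointing from the pin along the dock's -y; 1.57 = along the dock's -x; 1.8 = fully out, in its end detent. Stiff: stays where left, but a sprung catch resists at 1.3 to 1.6 (up to 0.4 N m) and beyond draws it on to 1.8.
- bar_pin (a point): Axis of the locking bar's hinge pin, at bar height: x = -99, y = 180 mm in the dock's frame, 45 mm above the bench. The bar is 305 mm long from here, 8 mm thick, 37 to 53 mm above the bench.
- bar_post (a point): Top of the round black grip post standing on the locking bar, 110 mm from its hinge pin: 16 mm diameter, this point is 97 mm above the bench, 44 mm above the bar's top edge.
- carrier: Low open wooden carrier, loose, about 1.4 kg: 140 mm (x) by 280 (y). Origin: centre of underside. Floor 5 mm thick; long walls (inside at x = +-64 mm) 30 mm high, end walls (inside at y = +-134) 17 mm, ears at x = 0 on both ends 60 mm. Three ribs (44 mm long along x, 6 thick, tops at 17 mm) at y = -66, 0, 66 make four slots, centred at y = -100, -33, 33, 100; a pack lies along x.
- handle (a joint): Angle (rad) of the carrier's U-shaped carry handle about a hinge line along the carrier's y axis, at x = 0, 50 mm above its underside. 0 = lying level, out over the carrier's +x side; 1.57 = upright in its end detent. Stiff: stays where left, but a sprung catch resists from 1.1 to 1.4 (up to 0.4 N m) and beyond draws it on upright.
- handle_grip (a point): Middle of the handle's wooden grip: a round bar, 16 mm diameter, 110 mm long, parallel to the carrier's y axis, 120 mm from the hinge line. The rest of the handle is 8 mm steel rod, 304 mm wide.
- pack1: Battery pack, 0.3 kg, in the bay at y = -114 mm at the start, or absent. Black block 70 mm long, 46 x 46 mm, and a grey neck 26 x 26 mm, 40 long, centred on its -x end. Origin: middle of the whole (x -55 to 55, neck -55 to -15 mm; 23 mm above its underside). Docked, the neck sticks out of the front, 30 to 56 mm above the bench; the block is under the roof. Any of its four sides may lie down.
- pack2: Battery pack, 0.3 kg, in the bay at y = -38 mm at the start, or absent. Black block 70 mm long, 46 x 46 mm, and a grey neck 26 x 26 mm, 40 long, centred on its -x end. Origin: middle of the whole (x -55 to 55, neck -55 to -15 mm; 23 mm above its underside). Docked, the neck sticks out of the front, 30 to 56 mm above the bench; the block is under the roof. Any of its four sides may lie down.
- pack3: Battery pack, 0.3 kg, in the bay at y = 38 mm at the start, or absent. Black block 70 mm long, 46 x 46 mm, and a grey neck 26 x 26 mm, 40 long, centred on its -x end. Origin: middle of the whole (x -55 to 55, neck -55 to -15 mm; 23 mm above its underside). Docked, the neck sticks out of the front, 30 to 56 mm above the bench; the block is under the roof. Any of its four sides may lie down.
- pack4: Battery pack, 0.3 kg, in the bay at y = 114 mm at the start, or absent. Black block 70 mm long, 46 x 46 mm, and a grey neck 26 x 26 mm, 40 long, centred on its -x end. Origin: middle of the whole (x -55 to 55, neck -55 to -15 mm; 23 mm above its underside). Docked, the neck sticks out of the front, 30 to 56 mm above the bench; the block is under the roof. Any of its four sides may lie down.
- jar: Amber glass jar with a steel lid, 60 mm diameter, 85 mm high, standing loose; origin at the centre of its underside. A bystander that must stay standing.
There are look-alikes about, which are no part of the job. What is shaped like the pack2 but yellow is not meant.

How it is judged:
By the outcome, as a careful person would: the job done as asked, in the order asked, and still so for the second after the job is handed in, with the robot touching nothing.
Of pack1, pack2, pack3, pack4 only 2 to 4 are there at a start; the rules pass over those that are not, and their reading is None.
At some moment in a run one of carrier may be knocked a few centimetres aside while the robot is not near it.
Once in a run the grip may slacken for a moment while it holds something.
It also fails if it takes over 210 s, if anything falls off the work surface, if the arm or the gripper's body presses on something with over 40 N, if the wrist force passes 120 N, or if a joint passes its speed limit or range.

### The arm

A 6-joint arm with a two-finger parallel gripper is mounted at the origin on the work surface. World frame = base frame: x ahead of the robot, y to its left, z up, the work surface at z = 0. Lengths are in m, angles in rad, forces in N, time in s.
With the tool pointing down it reaches from about 0.275 to 0.725 m from the base axis. Payload 5.6 kg.
Tool frame: the origin (TCP) lies at the very end of the fingers, on their centre line; the grasp point (between the pads) lies 19 mm behind it; z points along the fingers, y is the line along which they close (so a half turn about z gives the same grasp; the last joint's range is limited). The gripper opens to 85 mm and grips with 20 to 120 N. Pads are 22 mm wide; open, the fingers measure 114 mm over their backs; the gripper's body (76 mm by 85 mm) begins 54 mm behind the grasp point. The pads swing forward as they close: fully open they stand 13 mm farther back than shut.
Start: joints at [-0.846, 0.255, 0.108, 0, -1.424, -0.285], TCP at [0.234, -0.498, 0.231] pointing down, gripper open.
Joint ranges: [-2.95, 2.95], [-1.21, 1.97], [-1.09, 1.5], [-2.87, 1.71], [-2.94, -0.07], [-3.05, 3.05]. Speed limits (rad/s): [2.57, 2.57, 3.14, 3.14, 3.14, 3.14].

### API

Orientations are given as [roll, pitch, yaw] about the fixed x, y, z axes, in that order (R = Rz(yaw) Ry(pitch) Rx(roll)).
In Python, from plant import robot, imaging gives the robot as it stands.
- The arm moves only by the shell command python3 -m handwheel 'ROWS' [OPENING] [FORCE]. ROWS is JSON, a list of rows, each a list of 6 numbers: the shift along the tool's x, y, z in m, then the turn, a rotation vector about the tool's x, y, z in rad. In form: [[tx, ty, tz, ax, ay, az], ...]. A call has 1 to 12 rows; each row shifts and turns the commanded pose from where the row before left it, along the tool's axes as they then stand; what a row does not reach is not made up. A row lasts 1/12 s, in which the tool goes at most 41.7 mm and 7.16 degrees, less where a joint would pass 70% of its speed; a pose out of reach is approached as far as the arm can. A call with a gripper value outside its range is refused whole. OPENING is the opening, from 0 (shut) to 1 (fully open), set as the call begins (- or left out, the last holds). The fingers move at their own pace and stop on an object; FORCE is the grip in N (left out, the last holds). Time passes only in rows, so rows that do not move let the fingers close. It gives the time, the measured TCP pose, the force, the opening and the grip force at its end, in the units of the state.
- robot.sense(): the state, without advancing time (a new reading comes with each control period).
- imaging.capture(name): name is "scene" or "top"; returns the picture (420x560x3 uint8, red, green, blue); there is no depth.
- imaging.get_calibration(name): a dict with "mtx" (3x3 intrinsics, pixels), "rvec" (rotation vector, rad) and "tvec" (3), from world to camera coordinates, as OpenCV has them. Camera axes: x right, y down, z forward; pixel columns grow to the right and rows downward; lengths in m; the calibration is good to about 2 mm. A picture is of the moment at which its call begins. get_calibration takes no time and is no camera call.
- robot.hand_in(): hands the job in; it is judged then, once.
The state is a dict: "clock": time; "joints": joint angles; "dq": joint speeds; "effort": joint torques, N m; "tool_pos": TCP position; "tool_rot": TCP orientation; "wrist_force": force on the tool from outside, world axes, zero at the start; "wrist_torque": the same for the moment, N m; "finger_gap": opening from 0.0 (shut) to 1.0 (fully open); "grip_force": force on a finger pad.
Only numpy, scipy, OpenCV 4.12 (cv2) and the standard library are available. Lean on these libraries where they do the work, as an engineer would, in place of code of your own. Each camera call takes 0.05 s, during which the arm holds its last target. There are 200 camera calls.

## Working session

There is one attempt and no reset: what is moved stays moved. The work goes in short steps, Python scripts to look and compute and a shell command to move; the robot and the scene stay as the last step left them, time stands still between calls to the robot, and variables do not carry over. Pictures are saved under pics/ and viewed, at most 14 in all, crops included, and the job is handed in when it is done.

```bash
mkdir -p pics; ls; cat > h.py <<'E'
import numpy as np, cv2
from plant import robot, imaging
def cap(n,f=None):
    im=imaging.capture(n)
    if f: cv2.imwrite('pics/'+f,im[:,:,::-1])
    return im
def cal(n):
    c=imaging.get_calibration(n); R=cv2.Rodrigues(np.array(c['rvec'],float))[0]
    return np.array(c['mtx'],float),R,np.array(c['tvec'],float).ravel()
def ray(n,u,v,z):
    K,R,t=cal(n); d=R.T@np.linalg.solve(K,[u,v,1.]); o=-R.T@t
    return o+d*(z-o[2])/d[2]
def proj(n,p):
    K,R,t=cal(n); q=K@(R@np.array(p,float)+t); return q[:2]/q[2]
E
python3 - <<'E'
from h import *
cap('top','top0.png');cap('scene','sc0.png')
for n in('top','scene'):
    K,R,t=cal(n);print(n,(-R.T@t).round(3),R[2].round(2),K[0,0])
print(robot.sense())
E
```

```text
pics
top [0.485 0.023 0.917] [ 0.19 -0.01 -0.98] 381.12570329424796
scene [1.103 0.135 0.771] [-0.55 -0.12 -0.83] 410.605248231094
{'clock': 0.1, 'joints': array([-8.46408639e-01,  2.55682013e-01,  1.07145438e-01, -4.03509624e-04,
       -1.42387066e+00, -2.84557334e-01]), 'dq': array([ 0.00021234, -0.00057823,  0.00488041,  0.00126399,  0.00044106,
       -0.00130539]), 'effort': array([-3.26469584e-03, -3.87602091e+01,  2.38474739e+01,  5.37777722e+00,
       -3.74315845e-03, -8.24361592e-06]), 'tool_pos': array([ 0.23402743, -0.49725558,  0.23049668]), 'tool_rot': array([ 3.13993449e+00, -6.92183368e-05, -2.70182164e+00]), 'wrist_force': array([-0.40444487, -0.34338783, -0.5000509 ]), 'wrist_torque': array([ 0.00677033,  0.01052407, -0.02557087]), 'grip_force': 0.0, 'finger_gap': 0.9997763869510029}
```

View pics/top0.png

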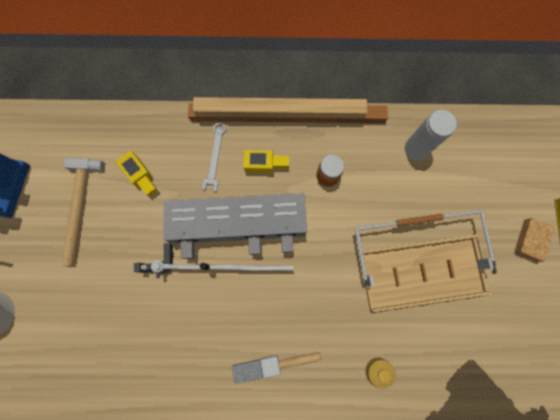

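View pics/sc0.png

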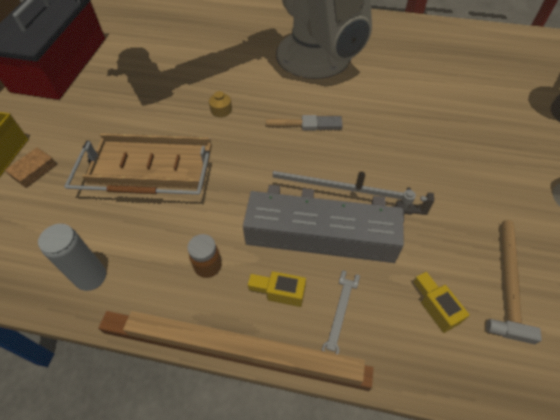

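The top view has +x up and +y left. The dock's roof is at about (235,218), the bar pin at (157,267) and the post at (204,267). Three necks show at (187,248), (254,244) and (288,242). The carrier is at about (425,275) with its handle lying on the far (+x) side, grip at (420,220). The jar is at (330,170).

```bash
python3 - <<'E'
from h import *
im=cv2.imread('pics/top0.png'); 
big=cv2.resize(im[180:320,125:505],None,fx=2.1,fy=2.1,interpolation=cv2.INTER_CUBIC)
cv2.imwrite('pics/crop0.png',big)
sc=cv2.imread('pics/sc0.png'); cv2.imwrite('pics/crop1.png',cv2.resize(sc[110:270,55:445],None,fx=2,fy=2,interpolation=cv2.INTER_CUBIC))
for nm,u,v,z in [('dock FL',165,241,.078),('FR',306,236,.078),('BR',304,195,.078),('BL',165,201,.078),('pin',157,266,.06),('post',204,266,.097),('bar tip',293,268.5,.053),('n4',187,248,.056),('n',254,244,.056),('n',288,242,.056),('grip',420,220,.05),('jar top',332,166,.085)]:
    print(nm,ray('top',u,v,z).round(3))
E
```

```text
dock FL [0.581 0.272 0.078]
FR [ 0.593 -0.038  0.078]
BR [ 0.687 -0.035  0.078]
BL [0.671 0.278 0.078]
pin [0.527 0.292 0.06 ]
post [0.525 0.181 0.097]
bar tip [ 0.523 -0.01   0.053]
n4 [0.567 0.228 0.056]
n [0.577 0.078 0.056]
n [0.582 0.001 0.056]
grip [ 0.636 -0.306  0.05 ]
jar top [ 0.753 -0.098  0.085]
```

View pics/crop0.png

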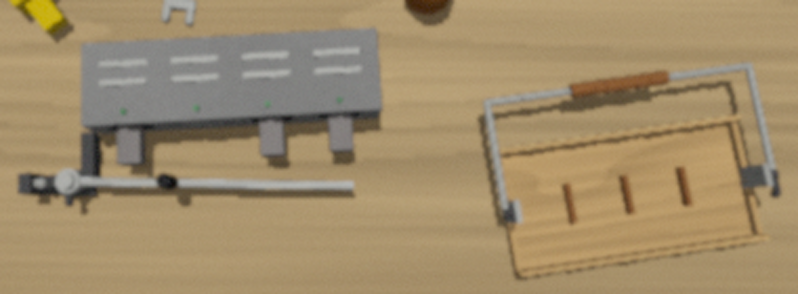

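View pics/crop1.png

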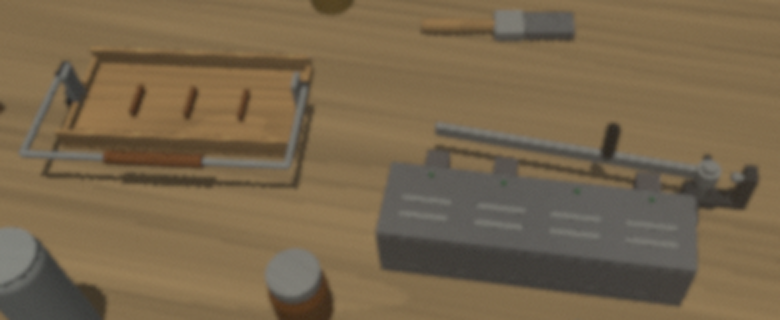

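Dock is centred near (0.633, 0.120) with yaw about 0.04. The pin's predicted position (0.527, 0.296) agrees with the measured one. The packs are in bays -114, -38 and +114, and the bay at +38 is empty. Next I turn the tool to the dock's yaw and go above the post.

```bash
cat > d.py <<'E'
import sys
from h import *
from scipy.spatial.transform import Rotation as Ro
s=robot.sense(); T=Ro.from_euler('xyz',s['tool_rot'])
a=[float(v) for v in sys.argv[1:]]
for i in range(0,len(a),3):
    print(a[i:i+3],'tool delta',T.inv().apply(np.array(a[i:i+3])-s['tool_pos']).round(4))
print('pos',s['tool_pos'].round(4),'rot',s['tool_rot'].round(3),'F',s['wrist_force'].round(1),'gap',round(s['finger_gap'],3),'grip',round(s['grip_force'],1),'t',round(s['clock'],2))
E
python3 -m handwheel '[[0,0,0,0,0,0.1],[0,0,0,0,0,0.1],[0,0,0,0,0,0.1],[0,0,0,0,0,0.1],[0,0,0,0,0,0],[0,0,0,0,0,0]]' 0.55
python3 d.py .525 .181 .15
```

```text
clock: 0.6
tool_pos: [0.2341, -0.4975, 0.2309]
tool_rot: [3.141, -0.0, -3.099]
wrist_force: [-0.3, 0.6, -0.3]
finger_gap: 0.55
grip_force: 0.0
[0.525, 0.181, 0.15] tool delta [-0.3196  0.6654  0.0813]
pos [ 0.2341 -0.4975  0.2309] rot [ 3.141 -0.    -3.099] F [-0.3  0.6 -0.3] gap 0.55 grip 0.0 t 0.6
```

```bash
R='.'
python3 -m handwheel '[[-0.016,0.033,0.004,0,0,0],[-0.016,0.033,0.004,0,0,0],[-0.016,0.033,0.004,0,0,0],[-0.016,0.033,0.004,0,0,0],[-0.016,0.033,0.004,0,0,0],[-0.016,0.033,0.004,0,0,0],[-0.016,0.033,0.004,0,0,0],[-0.016,0.033,0.004,0,0,0],[-0.016,0.033,0.004,0,0,0],[-0.016,0.033,0.004,0,0,0]]' >/dev/null
python3 -m handwheel '[[-0.016,0.033,0.004,0,0,0],[-0.016,0.033,0.004,0,0,0],[-0.016,0.033,0.004,0,0,0],[-0.016,0.033,0.004,0,0,0],[-0.016,0.033,0.004,0,0,0],[-0.016,0.033,0.004,0,0,0],[-0.016,0.033,0.004,0,0,0],[-0.016,0.033,0.004,0,0,0],[-0.016,0.033,0.004,0,0,0],[-0.016,0.033,0.004,0,0,0],[0,0,0,0,0,0],[0,0,0,0,0,0]]'
python3 d.py .525 .181 .061; python3 -c "
from h import *
cap('scene','s1.png');cv2.imwrite('pics/s1c.png',cv2.imread('pics/s1.png')[60:300,200:560])"
```

```text
clock: 2.43
tool_pos: [0.5277, 0.176, 0.15]
tool_rot: [-3.141, -0.002, -3.097]
wrist_force: [0.3, -0.4, -0.2]
finger_gap: 0.547
grip_force: 0.0
[0.525, 0.181, 0.061] tool delta [0.0023 0.0052 0.089 ]
pos [0.5277 0.176  0.15  ] rot [-3.141e+00 -2.000e-03 -3.097e+00] F [ 0.3 -0.4 -0.2] gap 0.547 grip 0.0 t 2.43
```

View pics/s1c.png

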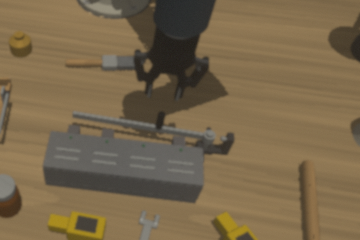

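The gripper is above and slightly robot-side of the post, whose top is at about (361,174) in the scene picture. I'll cross-check that against the other view, then descend.

```bash
python3 -c "
from h import *
print(ray('scene',361,174,.097).round(3))
for u,v,z in [(245,240,.078),(398,258,.078),(402,208,.078),(250,193,.078),(409,193,.062)]: print(ray('scene',u,v,z).round(3))"
python3 -m handwheel '[[0.001,0.002,0.02,0,0,0],[0.001,0.002,0.02,0,0,0],[0,0.001,0.02,0,0,0],[0,0,0.02,0,0,0],[0,0,0.009,0,0,0],[0,0,0,0,0,0]]'
```

```text
[0.527 0.185 0.097]
[ 0.722 -0.019  0.078]
[0.702 0.274 0.078]
[0.584 0.277 0.078]
[ 0.609 -0.038  0.078]
[0.529 0.293 0.062]
clock: 2.98
tool_pos: [0.5239, 0.1778, 0.0606]
tool_rot: [-3.14, -0.004, -3.102]
wrist_force: [0.6, -0.0, 0.4]
finger_gap: 0.545
grip_force: 0.0
```

```bash
python3 -m handwheel '[[-0.001,0.003,0,0,0,0],[0,0,0,0,0,0],[0,0,0,0,0,0],[0,0,0,0,0,0],[0,0,0,0,0,0],[0,0,0,0,0,0],[0,0,0,0,0,0],[0,0,0,0,0,0]]' 0 25
python3 - <<'E'
from h import *
s=robot.sense();yaw=-3.10
P=np.array([.527,.293]); c=np.array([.526,.183])
T=np.array([[np.cos(yaw),np.sin(yaw)],[np.sin(yaw),-np.cos(yaw)]])
a0=np.arctan2(*(c-P)[::-1]); p=c; out=[]
for b in np.arange(.075,1.85,.075):
    q=P+.11*np.array([np.cos(a0-b),np.sin(a0-b)]); out.append((T@(q-p)*1e3).round(1).tolist());p=q
print(a0,out,p)
E
```

```text
clock: 3.65
tool_pos: [0.5277, 0.1837, 0.064]
tool_rot: [3.139, 0.004, -3.101]
wrist_force: [-0.9, 4.8, 6.3]
finger_gap: 0.179
grip_force: 25.9
-1.5798869854599564 [[8.2, 0.7], [8.1, 1.3], [8.0, 1.9], [7.8, 2.5], [7.6, 3.1], [7.4, 3.7], [7.1, 4.2], [6.7, 4.7], [6.4, 5.2], [6.0, 5.7], [5.5, 6.1], [5.0, 6.5], [4.5, 6.9], [4.0, 7.2], [3.5, 7.5], [2.9, 7.7], [2.3, 7.9], [1.7, 8.1], [1.1, 8.2], [0.5, 8.2], [-0.1, 8.2], [-0.8, 8.2], [-1.4, 8.1], [-2.0, 8.0]] [0.42010838 0.31896501]
```

```bash
python3 -m handwheel '[[0,0,-0.005,0,0,0],[0.008,0.001,0,0,0,0],[0.008,0.001,0,0,0,0],[0.008,0.002,0,0,0,0],[0.008,0.0025,0,0,0,0],[0.0075,0.003,0,0,0,0],[0.0075,0.0035,0,0,0,0],[0.007,0.004,0,0,0,0],[0.0065,0.005,0,0,0,0],[0.0065,0.005,0,0,0,0],[0.006,0.0055,0,0,0,0],[0.0055,0.006,0,0,0,0]]'
python3 -m handwheel '[[0.005,0.0065,0,0,0,0],[0.0045,0.007,0,0,0,0],[0.004,0.007,0,0,0,0],[0.0035,0.0075,0,0,0,0],[0.003,0.0075,0,0,0,0],[0.0025,0.008,0,0,0,0],[0,0,0,0,0,0]]'; python3 d.py
```

```text
clock: 4.65
tool_pos: [0.4458, 0.2179, 0.0658]
tool_rot: [-3.141, -0.001, -3.103]
wrist_force: [3.5, 1.3, -11.8]
finger_gap: 0.181
grip_force: 25.7
clock: 5.23
tool_pos: [0.418, 0.2591, 0.0657]
tool_rot: [-3.137, -0.008, -3.102]
wrist_force: [-9.0, -1.9, -5.4]
finger_gap: 0.177
grip_force: 26.5
pos [0.418  0.2591 0.0657] rot [-3.137 -0.008 -3.102] F [-9.  -1.9 -5.4] gap 0.177 grip 26.5 t 5.23
```

```bash
python3 -m handwheel '[[0.0,0.008,0,0,0,0],[0.000,0.008,0,0,0,0],[0,0.0085,0,0,0,0],[0,0.0085,0,0,0,0],[-0.001,0.0085,0,0,0,0],[-0.0015,0.0085,0,0,0,0],[-0.002,0.008,0,0,0,0],[-0.0015,0.004,0,0,0,0],[0,0,0,0,0,0],[0,0,0,0,0,0]]'; python3 d.py
```

```text
clock: 6.07
tool_pos: [0.4179, 0.3119, 0.0653]
tool_rot: [-3.121, -0.018, -3.104]
wrist_force: [-21.8, -26.5, 15.7]
finger_gap: 0.177
grip_force: 32.0
pos [0.4179 0.3119 0.0653] rot [-3.121 -0.018 -3.104] F [-21.8 -26.5  15.7] gap 0.177 grip 32.0 t 6.07
```

The bar is at its stop. I release it and lift.

```bash
python3 -m handwheel '[[0,-0.006,0,0,0,0],[0,0,0,0,0,0],[0,0,0,0,0,0],[0,0,0,0,0,0],[0,0,-0.03,0,0,0],[0,0,-0.035,0,0,0],[0,0,-0.035,0,0,0],[0,-0.04,0,0,0,0],[0,-0.04,0,0,0,0],[0,-0.04,0,0,0,0],[0,-0.04,0,0,0,0],[0,0,0,0,0,0]]' 0.5
python3 - <<'E'
from h import *
cap('top','t2.png'); im=cv2.imread('pics/t2.png')
cv2.imwrite('pics/t2c.png',cv2.resize(im[170:370,100:500],None,fx=2,fy=2,interpolation=cv2.INTER_CUBIC))
E
python3 d.py
```

```text
clock: 7.07
tool_pos: [0.4323, 0.1526, 0.1683]
tool_rot: [3.142, 0.001, -3.105]
wrist_force: [0.4, -0.3, -0.4]
finger_gap: 0.5
grip_force: 0.0
pos [0.4329 0.1549 0.1683] rot [ 3.141e+00  2.000e-03 -3.105e+00] F [-0.1  0.   0.8] gap 0.496 grip 0.0 t 7.12
```

View pics/t2c.png

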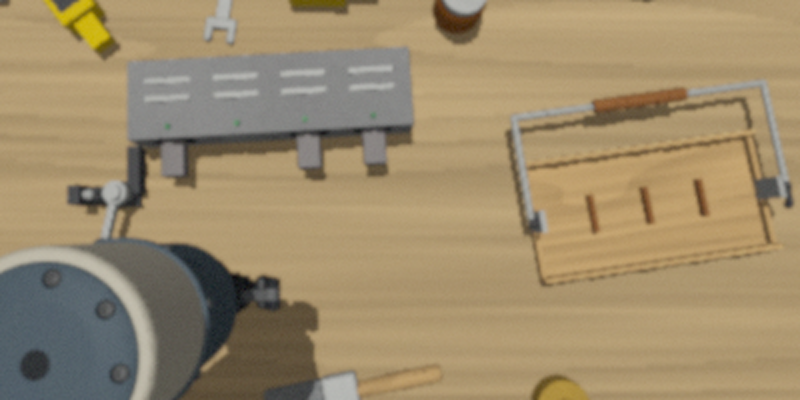

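The bar is out past 90°, leaving the pin at (115,192) toward the lower left. The necks show in the crop at (173,158), (309,151) and (375,147), and the carrier corners are clear.

```bash
python3 - <<'E'
from h import *
for u,v in [(186.5,249),(254.5,245.5),(287.5,243.5)]: print('neck',ray('top',u,v,.056).round(4))
c=[ray('top',u,v,.03) for u,v in [(371.5,311.5),(489,293.5),(476,237.5),(363,254)]]
for q in c: print('car',q.round(4))
for u,v in [(369,281),(485,264)]: print('ear',ray('top',u,v,.06).round(4))
for a,b in [((543/2+100,283/2+170),0)]: pass
for u,v in [(592,213),(647,205),(701,197)]: print('rib',ray('top',u/2+100,v/2+170,.017).round(4))
g=[ray('top',u/2+100,v/2+170,.058) for u,v in [(594,104),(686,94)]]; print('grip',g)
c=np.array(c);print(c.mean(0),np.linalg.norm(c[0]-c[1]),np.linalg.norm(c[0]-c[3]))
e=c[0]+c[3]-c[1]-c[2];print('yaw',np.arctan2(-e[0],e[1]))
E
python3 d.py .573 .004 .120
```

```text
neck [0.5652 0.2294 0.056 ]
neck [0.5738 0.0767 0.056 ]
neck [0.5788 0.002  0.056 ]
car [ 0.428  -0.1893  0.03  ]
car [ 0.4688 -0.4618  0.03  ]
car [ 0.5981 -0.4435  0.03  ]
car [ 0.558  -0.1746  0.03  ]
ear [ 0.4957 -0.1791  0.06  ]
ear [ 0.5343 -0.4427  0.06  ]
rib [ 0.5068 -0.2531  0.017 ]
rib [ 0.5164 -0.3185  0.017 ]
rib [ 0.5259 -0.3831  0.017 ]
grip [array([ 0.62932241, -0.2492439 ,  0.058     ]), array([ 0.64165203, -0.35642608,  0.058     ])]
[ 0.51321599 -0.31729382  0.03      ] 0.27550997688912965 0.1307696534196085
yaw 0.1483105967546565
[0.573, 0.004, 0.12] tool delta [-0.1345 -0.1559  0.0484]
pos [0.4329 0.1549 0.1683] rot [ 3.141e+00  2.000e-03 -3.105e+00] F [-0.1  0.   0.8] gap 0.496 grip 0.0 t 7.12
```

Carrier is at about (0.515, -0.3175) with yaw 0.147, so the rib centre and the corners agree. Now pack1.

```bash
python3 -m handwheel '[[-0.027,-0.0315,0.01,0,0,0],[-0.027,-0.0315,0.01,0,0,0],[-0.027,-0.0315,0.01,0,0,0],[-0.027,-0.0315,0.01,0,0,0],[-0.027,-0.0315,0.01,0,0,0],[0,0,0.01,0,0,0],[0,0,0.02,0,0,0],[0,0,0,0,0,0]]' 0.55
python3 d.py .575 .002 .028
```

```text
clock: 7.78
tool_pos: [0.5689, 0.0086, 0.0846]
tool_rot: [3.142, -0.006, -3.103]
wrist_force: [-0.2, -0.1, -1.2]
finger_gap: 0.554
grip_force: 0.0
[0.575, 0.002, 0.028] tool delta [-0.0062 -0.0068  0.0565]
pos [0.5689 0.0086 0.0846] rot [ 3.142 -0.006 -3.103] F [-0.2 -0.1 -1.2] gap 0.554 grip 0.0 t 7.78
```

```bash
python3 -m handwheel '[[-0.005,-0.005,0,0,0,0],[0,0,0.016,0,0,0],[0,0,0.016,0,0,0],[0,0,0.016,0,0,0],[0,0,0.006,0,0,0],[0,0,0,0,0,0]]' 0.55
python3 d.py .575 .002 .028
```

```text
clock: 8.28
tool_pos: [0.5754, 0.004, 0.0343]
tool_rot: [-3.141, -0.001, -3.101]
wrist_force: [0.2, -0.6, 0.4]
finger_gap: 0.55
grip_force: 0.0
[0.575, 0.002, 0.028] tool delta [ 0.0004 -0.002   0.0063]
pos [0.5754 0.004  0.0343] rot [-3.141e+00 -1.000e-03 -3.101e+00] F [ 0.2 -0.6  0.4] gap 0.55 grip 0.0 t 8.28
```

```bash
python3 -m handwheel '[[0,-0.001,0.004,0,0,0],[0,0,0.001,0,0,0],[0,0,0,0,0,0],[0,0,0,0,0,0],[0,0,0,0,0,0],[0,0,0,0,0,0],[0,0,0,0,0,0]]' 0 70
python3 d.py .575 .002 .028
```

```text
clock: 8.87
tool_pos: [0.5764, 0.0029, 0.0309]
tool_rot: [3.141, 0.003, -3.101]
wrist_force: [-1.4, 2.1, 6.4]
finger_gap: 0.291
grip_force: 69.4
[0.575, 0.002, 0.028] tool delta [ 0.0015 -0.0008  0.0029]
pos [0.5764 0.0029 0.0309] rot [ 3.141e+00  3.000e-03 -3.101e+00] F [-1.4  2.1  6.4] gap 0.291 grip 69.4 t 8.87
```

```bash
python3 -m handwheel '[[0,0,-0.002,0,0,0],[0.01,0,0,0,0,0],[0.015,0,0,0,0,0],[0.015,0,0,0,0,0],[0.015,0,0,0,0,0],[0.015,0,0,0,0,0],[0.015,0,0,0,0,0],[0.01,0,0,0,0,0],[0,0,0,0,0,0]]'
python3 d.py
```

```text
clock: 9.62
tool_pos: [0.477, -0.0018, 0.0306]
tool_rot: [-3.142, -0.004, -3.103]
wrist_force: [-1.0, 0.7, -4.0]
finger_gap: 0.288
grip_force: 68.8
pos [ 0.477  -0.0018  0.0306] rot [-3.142 -0.004 -3.103] F [-1.   0.7 -4. ] gap 0.288 grip 68.8 t 9.62
```

Pack1 is out and held. I lift and turn it to the carrier's yaw, and set up a quick carrier check from the brown ribs and grip.

```bash
python3 -m handwheel '[[0,0,-0.02,0,0,-0.036],[0,0,-0.025,0,0,-0.036],[0,0,-0.025,0,0,-0.036],[0,0,0,0,0,0]]'
cat > car.py <<'E'
from h import *
def brown(im,n):
    h=cv2.cvtColor(im,cv2.COLOR_RGB2HSV)
    m=((h[...,0]<=14)&(h[...,1]>110)&(h[...,2]>40)&(h[...,2]<160)).astype(np.uint8)
    k,l,st,ce=cv2.connectedComponentsWithStats(m)
    r=[]
    for i in range(1,k):
        if 12<st[i,4]<600:
            p=ray(n,*ce[i],.017)
            if .35<p[0]<.72 and -.6<p[1]<-.12: r.append((ce[i].round(1).tolist(),int(st[i,4]),p[:2].round(4).tolist(),ray(n,*ce[i],.054)[:2].round(4).tolist()))
    return r
if __name__=='__main__':
    for n in('top','scene'):
        for r in brown(cap(n),n): print(n,*r)
E
python3 - <<'E'
from car import *
for r in brown(cv2.imread('pics/top0.png')[...,::-1].copy(),'top'): print('old',*r)
for r in brown(cv2.imread('pics/sc0.png')[...,::-1].copy(),'scene'): print('oldsc',*r)
E
python3 car.py; python3 d.py .495 -.4215 .10
```

```text
clock: 9.95
tool_pos: [0.4838, -0.001, 0.1061]
tool_rot: [-3.141, 0.008, -2.991]
wrist_force: [1.2, 0.6, -2.0]
finger_gap: 0.291
grip_force: 69.7
old [419.0, 219.9] 223 [0.6417, -0.3157] [0.6353, -0.3018]
old [449.4, 263.8] 19 [0.5369, -0.3813] [0.5348, -0.3646]
old [423.2, 272.5] 31 [0.5163, -0.3178] [0.515, -0.3038]
old [396.0, 276.4] 31 [0.5072, -0.2532] [0.5063, -0.2418]
old [451.2, 272.5] 16 [0.5166, -0.384] [0.5153, -0.3672]
oldsc [123.0, 159.7] 35 [0.5296, -0.3812] [0.5577, -0.3559]
oldsc [149.7, 160.4] 35 [0.5187, -0.3164] [0.5474, -0.2943]
oldsc [176.2, 161.7] 27 [0.5097, -0.2516] [0.5388, -0.2327]
oldsc [131.0, 188.8] 296 [0.6093, -0.3259] [0.6336, -0.3033]
top [419.0, 219.9] 223 [0.6417, -0.3158] [0.6353, -0.3018]
top [450.4, 268.6] 43 [0.5257, -0.3829] [0.524, -0.3662]
top [423.1, 271.7] 35 [0.5182, -0.3176] [0.5169, -0.3036]
top [395.9, 276.3] 31 [0.5073, -0.2529] [0.5064, -0.2415]
scene [123.2, 159.3] 39 [0.5284, -0.3814] [0.5566, -0.3561]
scene [149.7, 160.0] 32 [0.5176, -0.3169] [0.5463, -0.2947]
scene [176.3, 162.4] 27 [0.5118, -0.2508] [0.5408, -0.2319]
scene [130.7, 188.8] 294 [0.6096, -0.3265] [0.6338, -0.3039]
[0.495, -0.4215, 0.1] tool delta [ 0.0476 -0.418   0.0014]
pos [ 0.4808 -0.001   0.1017] rot [ 3.141e+00  1.000e-03 -2.995e+00] F [ 0.1  0.2 -4.4] gap 0.29 grip 69.7 t 10.05
```

```bash
python3 -m handwheel '[[0.004,-0.038,0,0,0,0],[0.004,-0.038,0,0,0,0],[0.004,-0.038,0,0,0,0],[0.004,-0.038,0,0,0,0],[0.004,-0.038,0,0,0,0],[0.004,-0.038,0,0,0,0],[0.004,-0.038,0,0,0,0],[0.004,-0.038,0,0,0,0],[0.004,-0.038,0,0,0,0],[0.004,-0.038,0,0,0,0],[0.006,-0.038,0,0,0,0],[0,0,0,0,0,0]]'
python3 car.py; python3 d.py .497 -.421 .06
```

```text
clock: 11.05
tool_pos: [0.4942, -0.4273, 0.0978]
tool_rot: [3.141, -0.005, -2.999]
wrist_force: [0.7, -0.2, -2.8]
finger_gap: 0.292
grip_force: 70.5
top [418.4, 220.0] 227 [0.6415, -0.3143] [0.6351, -0.3004]
top [450.5, 269.4] 35 [0.5238, -0.383] [0.5222, -0.3663]
top [423.3, 273.3] 48 [0.5145, -0.3179] [0.5133, -0.3039]
top [396.3, 276.7] 38 [0.5064, -0.2539] [0.5055, -0.2425]
scene [123.1, 159.5] 35 [0.529, -0.3814] [0.5571, -0.3561]
scene [149.9, 161.0] 34 [0.5203, -0.3153] [0.5489, -0.2932]
scene [175.8, 163.6] 25 [0.5155, -0.2506] [0.5444, -0.2317]
scene [130.9, 188.9] 293 [0.6096, -0.326] [0.6338, -0.3034]
[0.497, -0.421, 0.06] tool delta [-0.0025  0.0009  0.038 ]
pos [ 0.4948 -0.4223  0.098 ] rot [ 3.138 -0.004 -2.997] F [-0.6  0.8 -4.2] gap 0.291 grip 70.5 t 11.15
```

```bash
python3 -m handwheel '[[-0.002,0.001,0.015,0,0,0],[0,0,0.015,0,0,0],[0,0,0.015,0,0,0],[0,0,0.015,0,0,0],[0,0,0.01,0,0,0],[0,0,0.006,0,0,0],[0,0,0.004,0,0,0],[0,0,0,0,0,0]]'
python3 -c "
from h import *
cv2.imwrite('pics/s3c.png',cv2.resize(cap('scene','s3.png')[60:260,20:320,::-1],None,fx=2,fy=2,interpolation=cv2.INTER_CUBIC))"; python3 d.py
```

```text
clock: 11.82
tool_pos: [0.4981, -0.4196, 0.0207]
tool_rot: [3.141, -0.001, -2.993]
wrist_force: [-1.1, -0.3, -3.7]
finger_gap: 0.293
grip_force: 70.6
pos [ 0.4985 -0.42    0.0215] rot [-3.142 -0.    -2.993] F [ 0.1 -0.9 -4.2] gap 0.284 grip 70.6 t 11.87
```

View pics/s3c.png

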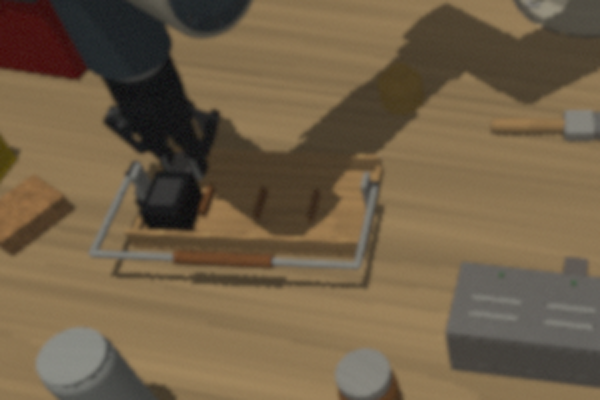

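The pack is in the end slot, with its block at crop (168,200) beside the first rib. I lower it until it touches.

```bash
python3 -m handwheel '[[0,0,0.004,0,0,0],[0,0,0.003,0,0,0],[0,0,0,0,0,0]]'; python3 d.py
```

```text
clock: 12.12
tool_pos: [0.4992, -0.4207, 0.016]
tool_rot: [-3.14, 0.002, -2.993]
wrist_force: [-1.7, 0.7, 0.5]
finger_gap: 0.29
grip_force: 70.9
pos [ 0.4992 -0.4207  0.016 ] rot [-3.140e+00  2.000e-03 -2.993e+00] F [-1.7  0.7  0.5] gap 0.29 grip 70.9 t 12.12
```

```bash
python3 -m handwheel '[[0,0,0,0,0,0],[0,0,0,0,0,0],[0,0,0,0,0,0],[0,0,-0.02,0,0,0],[0,0,-0.04,0,0,0],[0,0,-0.04,0,0,0],[0,0.03,-0.01,0,0,0],[0,0.04,0,0,0,0.05],[0,0.04,0,0,0,0.055],[0,0.04,0,0,0,0],[0,0.04,0,0,0,0],[0,0,0,0,0,0]]' 0.42
python3 car.py; python3 d.py .569 .077 .10
```

```text
clock: 13.12
tool_pos: [0.4805, -0.226, 0.1252]
tool_rot: [3.14, 0.002, -3.094]
wrist_force: [-0.3, -1.4, -0.4]
finger_gap: 0.421
grip_force: 0.0
top [419.0, 219.8] 231 [0.642, -0.3159] [0.6355, -0.302]
scene [122.2, 160.1] 55 [0.5313, -0.3827] [0.5593, -0.3573]
scene [149.9, 159.9] 32 [0.5171, -0.3166] [0.5459, -0.2944]
scene [176.2, 162.1] 26 [0.5108, -0.2512] [0.5399, -0.2323]
scene [130.8, 188.8] 298 [0.6094, -0.3265] [0.6336, -0.3038]
[0.569, 0.077, 0.1] tool delta [-0.1018  0.3026  0.0252]
pos [ 0.4812 -0.23    0.1253] rot [-3.141e+00  1.000e-03 -3.096e+00] F [-0.  -0.3  0.3] gap 0.422 grip 0.0 t 13.22
```

```bash
python3 -m handwheel '[[-0.0115,0.0335,0.003,0,0,0],[-0.0115,0.0335,0.003,0,0,0],[-0.0115,0.0335,0.003,0,0,0],[-0.0115,0.0335,0.003,0,0,0],[-0.0115,0.0335,0.003,0,0,0],[-0.0115,0.0335,0.003,0,0,0],[-0.0115,0.0335,0.003,0,0,0],[-0.0115,0.0335,0.003,0,0,0],[-0.0115,0.0345,0.003,0,0,0],[0,0,0,0,0,0],[0,0,0,0,0,0]]' 0.55
python3 d.py .571 .077 .030
```

```text
clock: 14.13
tool_pos: [0.572, 0.0761, 0.0968]
tool_rot: [-3.141, -0.001, -3.098]
wrist_force: [0.2, -0.1, -0.6]
finger_gap: 0.55
grip_force: 0.0
[0.571, 0.077, 0.03] tool delta [0.0009 0.001  0.0668]
pos [0.572  0.0761 0.0968] rot [-3.141e+00 -1.000e-03 -3.098e+00] F [ 0.2 -0.1 -0.6] gap 0.55 grip 0.0 t 14.13
```

```bash
python3 -m handwheel '[[0.001,0.001,0.016,0,0,0],[0,0,0.016,0,0,0],[0,0,0.016,0,0,0],[0,0,0.014,0,0,0],[0,0,0.005,0,0,0],[0,0,0,0,0,0]]' 0.55 
python3 -m handwheel '[[0,0,0,0,0,0],[0,0,0,0,0,0],[0,0,0,0,0,0],[0,0,0,0,0,0],[0,0,0,0,0,0],[0,0,0,0,0,0],[0,0,-0.002,0,0,0]]' 0 70
```

```text
clock: 14.63
tool_pos: [0.5694, 0.0747, 0.0293]
tool_rot: [-3.141, -0.003, -3.101]
wrist_force: [-0.2, -0.1, -0.2]
finger_gap: 0.55
grip_force: 0.0
clock: 15.22
tool_pos: [0.57, 0.0765, 0.0325]
tool_rot: [3.141, -0.0, -3.099]
wrist_force: [1.3, -0.2, -3.5]
finger_gap: 0.29
grip_force: 68.8
```

```bash
python3 -m handwheel '[[0.01,0,0,0,0,0],[0.015,0,0,0,0,0],[0.015,0,0,0,0,0],[0.015,0,0,0,0,0],[0.015,0,0,0,0,0],[0.015,0,0,0,0,0],[0.01,0,0,0,0,0],[0,0,0,0,0,0]]'
python3 -m handwheel '[[0,0,-0.02,0,0,-0.036],[0,0,-0.025,0,0,-0.036],[0,0,-0.025,0,0,-0.032],[0,0,0,0,0,0],[0,0,0,0,0,0]]'
python3 car.py; python3 d.py
```

```text
clock: 15.88
tool_pos: [0.4718, 0.072, 0.0315]
tool_rot: [-3.142, -0.004, -3.099]
wrist_force: [-0.1, -0.2, -3.2]
finger_gap: 0.293
grip_force: 68.9
clock: 16.3
tool_pos: [0.4759, 0.073, 0.1031]
tool_rot: [3.14, 0.002, -2.995]
wrist_force: [-0.7, 0.4, -3.3]
finger_gap: 0.293
grip_force: 69.2
top [419.4, 219.8] 222 [0.6419, -0.3167] [0.6355, -0.3027]
top [451.2, 267.4] 68 [0.5284, -0.385] [0.5267, -0.3682]
top [423.0, 272.2] 33 [0.517, -0.3174] [0.5157, -0.3034]
top [395.9, 276.3] 28 [0.5073, -0.2528] [0.5064, -0.2415]
scene [121.9, 160.9] 51 [0.5338, -0.3823] [0.5617, -0.3569]
scene [149.6, 160.2] 33 [0.518, -0.3169] [0.5467, -0.2948]
scene [176.2, 161.8] 28 [0.51, -0.2516] [0.5391, -0.2326]
scene [130.8, 188.8] 292 [0.6094, -0.3264] [0.6337, -0.3038]
pos [0.4742 0.0723 0.1011] rot [ 3.141e+00 -3.000e-03 -2.996e+00] F [-0.8  0.1 -3.7] gap 0.29 grip 69.1 t 16.4
```

```bash
python3 -m handwheel '[[0.0045,-0.0385,0,0,0,0],[0.0045,-0.0385,0,0,0,0],[0.0045,-0.0385,0,0,0,0],[0.0045,-0.0385,0,0,0,0],[0.0045,-0.0385,0,0,0,0],[0.0045,-0.0385,0,0,0,0],[0.0045,-0.0385,0,0,0,0],[0.0045,-0.0385,0,0,0,0],[0.0045,-0.0385,0,0,0,0],[0.0045,-0.0385,0,0,0,0],[0.0045,-0.0385,0,0,0,0],[0,0,0,0,0,0]]'
python3 car.py; python3 d.py .487 -.355 .016
```

```text
clock: 17.4
tool_pos: [0.4865, -0.3595, 0.0997]
tool_rot: [3.141, -0.004, -3.0]
wrist_force: [1.2, 0.3, -4.0]
finger_gap: 0.285
grip_force: 69.8
top [405.1, 221.9] 84 [0.6366, -0.2818] [0.6304, -0.2693]
top [423.2, 272.6] 39 [0.5162, -0.3178] [0.5149, -0.3038]
top [395.9, 276.8] 33 [0.5061, -0.2529] [0.5052, -0.2415]
scene [149.5, 160.4] 36 [0.5189, -0.3168] [0.5476, -0.2947]
scene [176.4, 161.7] 36 [0.5096, -0.2513] [0.5387, -0.2324]
scene [121.4, 161.5] 44 [0.5358, -0.3827] [0.5636, -0.3573]
scene [130.5, 188.8] 295 [0.6095, -0.327] [0.6337, -0.3043]
[0.487, -0.355, 0.016] tool delta [-0.0006 -0.0005  0.0837]
pos [ 0.4867 -0.3548  0.0997] rot [ 3.139 -0.004 -2.998] F [-0.2  0.1 -2.9] gap 0.29 grip 69.8 t 17.5
```

```bash
python3 -m handwheel '[[0,0,0.015,0,0,0],[0,0,0.015,0,0,0],[0,0,0.015,0,0,0],[0,0,0.015,0,0,0],[0,0,0.01,0,0,0],[0,0,0.006,0,0,0],[0,0,0.003,0,0,0],[0,0,0.003,0,0,0],[0,0,0,0,0,0]]'; python3 d.py
```

```text
clock: 18.25
tool_pos: [0.4881, -0.3535, 0.0201]
tool_rot: [3.141, -0.0, -2.995]
wrist_force: [-0.1, -0.1, -3.2]
finger_gap: 0.29
grip_force: 69.7
pos [ 0.4881 -0.3535  0.0201] rot [ 3.141 -0.    -2.995] F [-0.1 -0.1 -3.2] gap 0.29 grip 69.7 t 18.25
```

```bash
python3 -m handwheel '[[0,0,0.003,0,0,0],[0,0,0.002,0,0,0],[0,0,0,0,0,0]]'; python3 d.py
```

```text
clock: 18.5
tool_pos: [0.4887, -0.3541, 0.0168]
tool_rot: [-3.14, 0.001, -2.994]
wrist_force: [-2.6, 1.4, 2.5]
finger_gap: 0.287
grip_force: 70.5
pos [ 0.4887 -0.3541  0.0168] rot [-3.140e+00  1.000e-03 -2.994e+00] F [-2.6  1.4  2.5] gap 0.287 grip 70.5 t 18.5
```

Pack2 is resting in its slot. I release it, then look at the bracket next to pack4's neck.

```bash
python3 -m handwheel '[[0,0,0,0,0,0],[0,0,0,0,0,0],[0,0,0,0,0,0],[0,0,-0.02,0,0,0],[0,0,-0.04,0,0,0],[0,0,-0.04,0,0,0],[0.02,0.035,-0.01,0,0,0],[0,0.04,0,0,0,0.05],[0,0.04,0,0,0,0.06],[0,0.04,0,0,0,0],[0,0.04,0,0,0,0],[0,0,0,0,0,0]]' 0.42
python3 - <<'E'
from h import *
a=cap('scene','s4.png')[150:260,310:450,::-1]; b=cap('top','t4.png')[190:300,110:250,::-1]
cv2.imwrite('pics/z4.png',cv2.resize(np.hstack([a,b]),None,fx=2.85,fy=2.85,interpolation=cv2.INTER_CUBIC))
E
python3 d.py .500 .228 .13
```

```text
clock: 19.5
tool_pos: [0.4506, -0.1578, 0.1261]
tool_rot: [3.14, 0.002, -3.1]
wrist_force: [0.6, -0.1, 0.5]
finger_gap: 0.42
grip_force: 0.0
[0.5, 0.228, 0.13] tool delta [-0.0646  0.3872 -0.0039]
pos [ 0.4511 -0.1615  0.1261] rot [-3.141e+00  1.000e-03 -3.101e+00] F [-0.2 -0.3  0.4] gap 0.423 grip 0.0 t 19.6
```

View pics/z4.png

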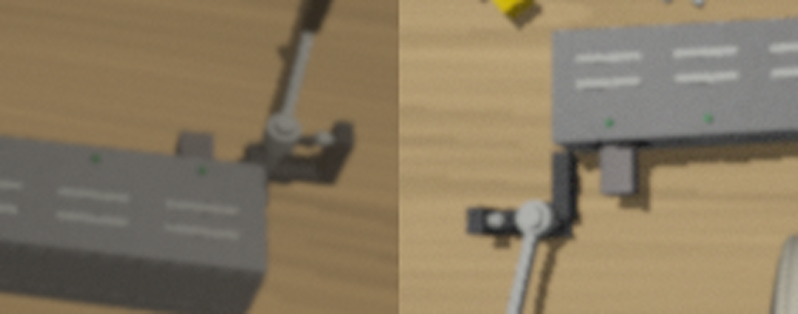

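The bracket beside pack4 is a low L at (565,190) in the crop. Its gap to the neck at (618,168) is roughly 20 to 25 mm, enough for a finger if I limit the opening.

```bash
python3 -m handwheel '[[-0.0125,0.0385,0.0025,0,0,0],[-0.0125,0.0385,0.0025,0,0,0],[-0.0125,0.0385,0.0025,0,0,0],[-0.0125,0.0385,0.0025,0,0,0],[-0.0125,0.0385,0.0025,0,0,0],[-0.0125,0.0385,0.0025,0,0,0],[-0.013,0.0385,0.0025,0,0,0],[-0.013,0.0385,0.0025,0,0,0],[-0.013,0.0385,0.0025,0,0,0],[-0.013,0.038,0.0025,0,0,0],[0,0,0,0,0,0],[0,0,0,0,0,0]]' 0.42
python3 d.py .562 .228 .031; python3 -c "
from h import *
cv2.imwrite('pics/s5c.png',cv2.resize(cap('scene','s5.png')[120:260,290:450,::-1],None,fx=2.8,fy=2.8,interpolation=cv2.INTER_CUBIC))"
```

```text
clock: 20.6
tool_pos: [0.5643, 0.2269, 0.0991]
tool_rot: [-3.141, -0.001, -3.104]
wrist_force: [-0.1, 0.1, -0.5]
finger_gap: 0.418
grip_force: 0.0
[0.562, 0.228, 0.031] tool delta [0.0022 0.0013 0.0681]
pos [0.5643 0.2269 0.0991] rot [-3.141e+00 -1.000e-03 -3.104e+00] F [-0.1  0.1 -0.5] gap 0.418 grip 0.0 t 20.6
```

View pics/s5c.png

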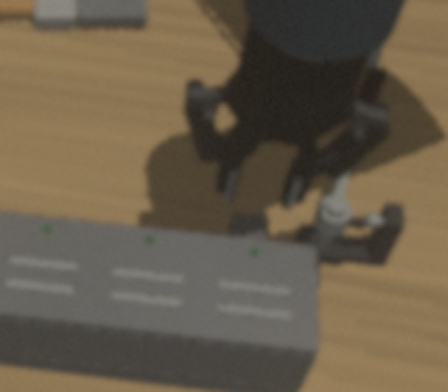

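The fingertips at (228,190) and (292,195) straddle the neck at (250,225). I descend in steps and watch the force.

```bash
python3 -m handwheel '[[0.002,0.001,0.012,0,0,0],[0,0,0.012,0,0,0],[0,0,0.012,0,0,0],[0,0,0,0,0,0]]'; python3 -m handwheel '[[0,0,0.01,0,0,0],[0,0,0.006,0,0,0],[0,0,0.006,0,0,0],[0,0,0,0,0,0]]'; python3 d.py .562 .228 .031
```

```text
clock: 20.98
tool_pos: [0.5602, 0.2244, 0.0622]
tool_rot: [-3.14, -0.004, -3.108]
wrist_force: [-0.9, -0.4, -0.2]
finger_gap: 0.419
grip_force: 0.0
clock: 21.32
tool_pos: [0.5607, 0.2264, 0.0412]
tool_rot: [-3.141, -0.002, -3.105]
wrist_force: [-0.6, 0.6, -0.7]
finger_gap: 0.421
grip_force: 0.0
[0.562, 0.228, 0.031] tool delta [-0.0014  0.0016  0.0102]
pos [0.5607 0.2264 0.0412] rot [-3.141e+00 -2.000e-03 -3.105e+00] F [-0.6  0.6 -0.7] gap 0.421 grip 0.0 t 21.32
```

```bash
python3 -m handwheel '[[-0.001,0.0015,0.005,0,0,0],[0,0,0.004,0,0,0],[0,0,0,0,0,0]]'; python3 -m handwheel '[[0,0,0,0,0,0],[0,0,0,0,0,0],[0,0,0,0,0,0],[0,0,0,0,0,0],[0,0,0,0,0,0],[0,0,0,0,0,0]]' 0 70; python3 d.py
```

```text
clock: 21.57
tool_pos: [0.5619, 0.2285, 0.0326]
tool_rot: [-3.141, -0.001, -3.105]
wrist_force: [1.0, -0.2, 0.5]
finger_gap: 0.417
grip_force: 0.0
clock: 22.07
tool_pos: [0.5623, 0.2288, 0.0335]
tool_rot: [3.141, 0.0, -3.105]
wrist_force: [0.4, 0.6, -1.3]
finger_gap: 0.286
grip_force: 69.6
pos [0.5623 0.2288 0.0335] rot [ 3.141  0.    -3.105] F [ 0.4  0.6 -1.3] gap 0.286 grip 69.6 t 22.07
```

```bash
python3 -m handwheel '[[0,0,-0.002,0,0,0],[0.01,0,0,0,0,0],[0.015,0,0,0,0,0],[0.015,0,0,0,0,0],[0.015,0,0,0,0,0],[0.015,0,0,0,0,0],[0.015,0,0,0,0,0],[0.01,0,0,0,0,0],[0,0,0,0,0,0]]'
python3 -m handwheel '[[0,0,-0.02,0,0,-0.036],[0,0,-0.025,0,0,-0.036],[0,0,-0.025,0,0,-0.038],[0,0,0,0,0,0],[0,0,0,0,0,0]]'
python3 car.py; python3 d.py
```

```text
clock: 22.82
tool_pos: [0.465, 0.2243, 0.0351]
tool_rot: [-3.141, -0.002, -3.105]
wrist_force: [-0.6, 0.4, -3.7]
finger_gap: 0.289
grip_force: 69.1
clock: 23.23
tool_pos: [0.4685, 0.2257, 0.1067]
tool_rot: [3.14, 0.003, -2.995]
wrist_force: [-0.2, -0.7, -4.4]
finger_gap: 0.289
grip_force: 70.2
top [419.3, 219.7] 219 [0.642, -0.3165] [0.6356, -0.3025]
top [451.2, 266.4] 61 [0.5308, -0.3852] [0.5289, -0.3684]
top [423.9, 270.8] 63 [0.5203, -0.3198] [0.5188, -0.3057]
top [396.5, 279.1] 19 [0.5008, -0.2541] [0.5002, -0.2427]
scene [148.6, 161.6] 50 [0.5227, -0.3176] [0.5512, -0.2954]
scene [176.8, 160.4] 18 [0.5056, -0.2516] [0.5349, -0.2326]
scene [130.9, 188.8] 293 [0.6095, -0.3259] [0.6337, -0.3033]
pos [0.4667 0.2246 0.1043] rot [-3.141e+00 -2.000e-03 -2.996e+00] F [ 0.1 -0.8 -4.4] gap 0.289 grip 70.1 t 23.33
```

```bash
python3 -m handwheel '[[0.0045,-0.0365,0,0,0,0],[0.0045,-0.0365,0,0,0,0],[0.0045,-0.0365,0,0,0,0],[0.0045,-0.0365,0,0,0,0],[0.0045,-0.0365,0,0,0,0],[0.0045,-0.0365,0,0,0,0],[0.0045,-0.0365,0,0,0,0],[0.0045,-0.0365,0,0,0,0],[0.0045,-0.0365,0,0,0,0],[0.0045,-0.0365,0,0,0,0],[0.0045,-0.0365,0,0,0,0],[0.0045,-0.0365,0,0,0,0]]' >/dev/null
python3 -m handwheel '[[0.005,-0.036,0,0,0,0],[0.005,-0.036,0,0,0,0],[0,0,0,0,0,0],[0,0,0,0,0,0]]'
python3 car.py; python3 d.py .477 -.2895 .016
```

```text
clock: 24.67
tool_pos: [0.4771, -0.2905, 0.1032]
tool_rot: [3.14, -0.004, -2.999]
wrist_force: [0.5, 0.8, -3.9]
finger_gap: 0.29
grip_force: 70.7
top [435.4, 217.0] 60 [0.649, -0.356] [0.6423, -0.3404]
scene [176.1, 161.4] 36 [0.5088, -0.2524] [0.538, -0.2334]
scene [148.3, 162.1] 43 [0.5246, -0.3178] [0.553, -0.2956]
scene [130.8, 188.9] 297 [0.6097, -0.3263] [0.6339, -0.3037]
[0.477, -0.2895, 0.016] tool delta [ 0.0006 -0.0011  0.0879]
pos [ 0.4777 -0.2885  0.1039] rot [ 3.140e+00 -3.000e-03 -2.996e+00] F [ 0.5  0.7 -3.5] gap 0.289 grip 70.7 t 24.77
```

```bash
python3 -m handwheel '[[0,-0.001,0.015,0,0,0],[0,0,0.015,0,0,0],[0,0,0.015,0,0,0],[0,0,0.015,0,0,0],[0,0,0.01,0,0,0],[0,0,0.008,0,0,0],[0,0,0.003,0,0,0],[0,0,0,0,0,0]]'; python3 -m handwheel '[[0,0,0.003,0,0,0],[0,0,0,0,0,0]]';python3 d.py
```

```text
clock: 25.43
tool_pos: [0.4786, -0.2893, 0.0239]
tool_rot: [3.141, -0.001, -2.994]
wrist_force: [0.2, 0.1, -3.2]
finger_gap: 0.292
grip_force: 70.7
clock: 25.6
tool_pos: [0.4792, -0.2898, 0.0218]
tool_rot: [-3.141, 0.001, -2.995]
wrist_force: [-0.5, 0.4, -4.0]
finger_gap: 0.289
grip_force: 70.7
pos [ 0.4792 -0.2898  0.0218] rot [-3.141e+00  1.000e-03 -2.995e+00] F [-0.5  0.4 -4. ] gap 0.289 grip 70.7 t 25.6
```

```bash
python3 -m handwheel '[[0,0,0.003,0,0,0],[0,0,0.001,0,0,0],[0,0,0,0,0,0]]';python3 d.py
```

```text
clock: 25.85
tool_pos: [0.4795, -0.2902, 0.0187]
tool_rot: [-3.14, 0.002, -2.995]
wrist_force: [-2.8, 0.7, 2.7]
finger_gap: 0.292
grip_force: 71.7
pos [ 0.4795 -0.2902  0.0187] rot [-3.140e+00  2.000e-03 -2.995e+00] F [-2.8  0.7  2.7] gap 0.292 grip 71.7 t 25.85
```

Pack4 is down. I release it and go back to the bar.

```bash
python3 -m handwheel '[[0,0,0,0,0,0],[0,0,0,0,0,0],[0,0,0,0,0,0],[0,0,-0.02,0,0,0],[0,0,-0.04,0,0,0],[0,0,-0.04,0,0,0],[0.02,0.035,-0.02,0,0,0],[0,0.04,0,0,0,0.055],[0,0.04,0,0,0,0.055],[0,0.04,0,0,0,0],[0,0.04,0,0,0,0],[0,0,0,0,0,0]]' 0.42
python3 - <<'E'
from h import *
a=cap('top','t6.png')[190:330,320:520,::-1]; b=cap('scene','s6.png')[120:260,50:250,::-1]
cv2.imwrite('pics/z6.png',cv2.resize(np.hstack([a,b]),None,fx=2,fy=2,interpolation=cv2.INTER_CUBIC))
E
python3 d.py .418 .313 .15
```

```text
clock: 26.85
tool_pos: [0.4433, -0.0959, 0.1365]
tool_rot: [3.14, 0.002, -3.099]
wrist_force: [-0.3, -0.5, 0.3]
finger_gap: 0.422
grip_force: 0.0
[0.418, 0.313, 0.15] tool delta [ 0.0088  0.4134 -0.0136]
pos [ 0.4436 -0.0997  0.1364] rot [-3.142e+00  1.000e-03 -3.101e+00] F [ 0.7 -0.2 -0.6] gap 0.418 grip 0.0 t 26.95
```

View pics/z6.png

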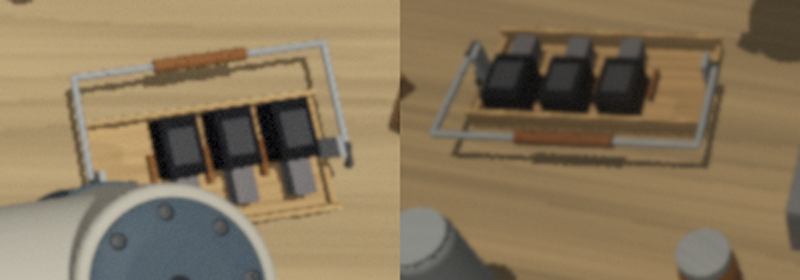

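All three packs lie flat in separate slots, blocks at scene-crop x 508, 567 and 620. Next, the bar post.

```bash
python3 -m handwheel '[[0.001,0.0375,-0.001,0,0,0],[0.001,0.0375,-0.001,0,0,0],[0.001,0.0375,-0.001,0,0,0],[0.001,0.0375,-0.001,0,0,0],[0.001,0.0375,-0.001,0,0,0],[0.001,0.0375,-0.001,0,0,0],[0.001,0.0375,-0.001,0,0,0],[0.001,0.0375,-0.001,0,0,0],[0.001,0.0375,-0.001,0,0,0],[0,0.0375,-0.001,0,0,0],[0,0.0375,-0.001,0,0,0],[0,0,0,0,0,0]]' 0.6
python3 - <<'E'
from h import *
im=cap('scene','s7.png')
cv2.imwrite('pics/s7c.png',cv2.resize(im[80:240,300:500,::-1],None,fx=2.8,fy=2.8,interpolation=cv2.INTER_CUBIC))
E
python3 d.py .418 .313 .065
```

```text
clock: 27.95
tool_pos: [0.4202, 0.3152, 0.1465]
tool_rot: [3.141, 0.001, -3.103]
wrist_force: [0.1, 0.8, -0.8]
finger_gap: 0.601
grip_force: 0.0
[0.418, 0.313, 0.065] tool delta [0.0018 0.0004 0.0813]
pos [0.4199 0.3127 0.1463] rot [-3.141 -0.    -3.103] F [ 0.6 -0.5 -0.8] gap 0.602 grip 0.0 t 28.0
```

View pics/s7c.png

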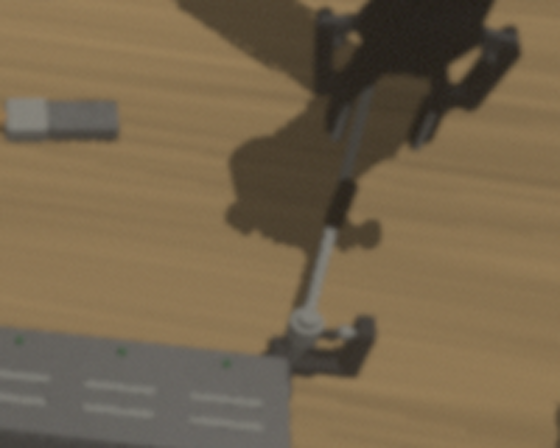

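The post top is at crop (347,182), px (424,145), and the fingertips are above and beyond it.

```bash
python3 -c "
from h import *
print(ray('scene',423.9,145,.097), proj('scene',[.418,.313,.097]), proj('scene',[.42,.313,.146]))"
```

```text
[0.4154319 0.3137627 0.097    ] [423.53572196 145.78194291] [430.05796571 130.41875067]
```

Consistent at (0.417, 0.313). I descend and grip.

```bash
python3 -m handwheel '[[0.002,0,0.02,0,0,0],[0,0,0.02,0,0,0],[0,0,0.02,0,0,0],[0,0,0.015,0,0,0],[0,0,0.004,0,0,0],[0,0,0,0,0,0]]'
python3 -m handwheel '[[0,0,0,0,0,0],[0,0,0,0,0,0],[0,0,0,0,0,0],[0,0,0,0,0,0],[0,0,0,0,0,0],[0,0,0,0,0,0],[0,0,0,0,0,0]]' 0 25
python3 - <<'E'
from h import *
s=robot.sense();yaw=s['tool_rot'][2];print(s['tool_pos'],s['finger_gap'])
P=np.array([.528,.293]); c=s['tool_pos'][:2]
T=np.array([[np.cos(yaw),np.sin(yaw)],[np.sin(yaw),-np.cos(yaw)]])
v=c-P;a0=np.arctan2(v[1],v[0])%(2*np.pi);print(a0,np.linalg.norm(v)); p=c; out=[]
e=1.5*np.pi+.045; n=24
for a in a0+(e-a0)*np.arange(1,n+1)/n:
    q=P+.11*np.array([np.cos(a),np.sin(a)]); out.append((T@(q-p)*1e3).round(1).tolist());p=q
print(out,p)
E
```

```text
clock: 28.5
tool_pos: [0.4173, 0.3089, 0.0669]
tool_rot: [-3.139, -0.002, -3.107]
wrist_force: [-0.0, 0.7, 0.8]
finger_gap: 0.598
grip_force: 0.0
clock: 29.08
tool_pos: [0.4178, 0.3116, 0.0692]
tool_rot: [3.14, 0.002, -3.104]
wrist_force: [-0.1, 0.3, 6.6]
finger_gap: 0.174
grip_force: 26.2
[0.41781963 0.31160729 0.06923138] 0.17385238944620587
2.974290969392836 0.11174052767715456
[[-0.3, -8.4], [0.8, -8.1], [0.2, -8.2], [-0.5, -8.2], [-1.1, -8.1], [-1.7, -8.0], [-2.2, -7.9], [-2.8, -7.7], [-3.4, -7.4], [-3.9, -7.2], [-4.4, -6.9], [-4.9, -6.5], [-5.4, -6.1], [-5.9, -5.7], [-6.3, -5.3], [-6.6, -4.8], [-7.0, -4.3], [-7.3, -3.7], [-7.5, -3.2], [-7.7, -2.6], [-7.9, -2.0], [-8.0, -1.4], [-8.1, -0.8], [-8.2, -0.2]] [0.53294833 0.18311136]
```

```bash
python3 -m handwheel '[[0.001,-0.008,-0.002,0,0,0],[0.0005,-0.008,0,0,0,0],[0,-0.008,0,0,0,0],[-0.0005,-0.008,0,0,0,0],[-0.001,-0.008,0,0,0,0],[-0.0015,-0.008,0,0,0,0],[-0.002,-0.008,0,0,0,0],[-0.003,-0.0075,0,0,0,0],[-0.0035,-0.0075,0,0,0,0],[-0.004,-0.007,0,0,0,0],[-0.0045,-0.007,0,0,0,0],[-0.005,-0.0065,0,0,0,0]]'
python3 -m handwheel '[[-0.0055,-0.006,0,0,0,0],[-0.006,-0.0055,0,0,0,0],[-0.0065,-0.005,0,0,0,0],[-0.0065,-0.005,0,0,0,0],[-0.007,-0.0045,0,0,0,0],[-0.0075,-0.0035,0,0,0,0],[-0.0075,-0.003,0,0,0,0],[0,0,0,0,0,0]]'; python3 d.py .533 .183 .068
```

```text
clock: 30.08
tool_pos: [0.4445, 0.2194, 0.0699]
tool_rot: [-3.142, -0.0, -3.105]
wrist_force: [-0.3, 3.1, -6.0]
finger_gap: 0.176
grip_force: 25.1
clock: 30.75
tool_pos: [0.4934, 0.1889, 0.0701]
tool_rot: [-3.141, 0.001, -3.105]
wrist_force: [1.0, 1.3, -2.8]
finger_gap: 0.173
grip_force: 25.2
[0.533, 0.183, 0.068] tool delta [-0.0394 -0.0073  0.0022]
pos [0.4934 0.1889 0.0701] rot [-3.141e+00  1.000e-03 -3.105e+00] F [ 1.   1.3 -2.8] gap 0.173 grip 25.2 t 30.75
```

```bash
python3 -m handwheel '[[-0.008,-0.0025,0,0,0,0],[-0.008,-0.002,0,0,0,0],[-0.008,-0.0015,0,0,0,0],[-0.008,-0.001,0,0,0,0],[-0.008,-0.0005,0,0,0,0],[0,0,0,0,0,0]]'; python3 -m handwheel '[[-0.004,0,0,0,0,0],[0,0,0,0,0,0]]';python3 -m handwheel '[[-0.003,0,0,0,0,0],[0,0,0,0,0,0]]'; python3 d.py .533 .183 .068
```

```text
clock: 31.25
tool_pos: [0.5339, 0.1838, 0.0701]
tool_rot: [3.141, 0.002, -3.105]
wrist_force: [-0.0, 3.4, -1.5]
finger_gap: 0.175
grip_force: 25.3
clock: 31.42
tool_pos: [0.5357, 0.1839, 0.0701]
tool_rot: [3.141, -0.001, -3.105]
wrist_force: [-3.1, 4.8, 0.7]
finger_gap: 0.177
grip_force: 25.5
clock: 31.58
tool_pos: [0.536, 0.1838, 0.0699]
tool_rot: [3.141, -0.006, -3.105]
wrist_force: [-14.1, 5.9, 7.2]
finger_gap: 0.173
grip_force: 26.2
[0.533, 0.183, 0.068] tool delta [ 0.003  -0.0007  0.002 ]
pos [0.536  0.1838 0.0699] rot [ 3.141 -0.006 -3.105] F [-14.1   5.9   7.2] gap 0.173 grip 26.2 t 31.58
```

The bar is shut against its stop. I release it, lift clear, then head for the handle, turning the tool a quarter turn.

```bash
python3 -m handwheel '[[0.002,0,0,0,0,0],[0,0,0,0,0,0],[0,0,0,0,0,0],[0,0,-0.03,0,0,0],[0,0,-0.04,0,0,0],[0,0,-0.02,0,0,0],[0.03,0,-0.01,0,0,0],[0.03,0,0,0,0,0],[0.03,0,0,0,0,0],[0,-0.04,0,0,0,0],[0,-0.04,0,0,0,0],[0,-0.04,0,0,0,0]]' 0.45
python3 -m handwheel '[[0,0,0,0,0,-0.12],[0,0,0,0,0,-0.12],[0,0,0,0,0,-0.12],[0,0,0,0,0,-0.12],[0,0,0,0,0,-0.12],[0,0,0,0,0,-0.12],[0,0,0,0,0,-0.12],[0,0,0,0,0,-0.12],[0,0,0,0,0,-0.12],[0,0,0,0,0,-0.12],[0,0,0,0,0,-0.12],[0,0,0,0,0,-0.12]]' >/dev/null
python3 -m handwheel '[[0,0,0,0,0,-0.12],[0,0,0,0,0,-0.12],[0,0,0,0,0,0],[0,0,0,0,0,0]]'
python3 car.py;python3 - <<'E'
from h import *
a=cap('top','t8.png')[190:330,120:320,::-1]; b=cv2.imread('pics/t8.png')[190:330,340:540]
cv2.imwrite('pics/z8.png',cv2.resize(np.hstack([a,b]),None,fx=2,fy=2,interpolation=cv2.INTER_CUBIC))
E
python3 d.py .635 -.301 .13
```

```text
clock: 32.58
tool_pos: [0.4511, 0.0594, 0.1707]
tool_rot: [-3.141, 0.002, -3.101]
wrist_force: [2.1, -1.3, -0.5]
finger_gap: 0.446
grip_force: 0.0
clock: 33.92
tool_pos: [0.4516, 0.0599, 0.1702]
tool_rot: [-3.141, -0.0, -1.429]
wrist_force: [-0.4, 0.6, 0.0]
finger_gap: 0.457
grip_force: 0.0
top [419.0, 219.9] 219 [0.6416, -0.3158] [0.6352, -0.3019]
top [451.3, 267.7] 58 [0.5277, -0.3851] [0.526, -0.3684]
top [423.9, 270.8] 62 [0.5203, -0.3197] [0.5189, -0.3056]
top [396.8, 275.2] 51 [0.5098, -0.2551] [0.5088, -0.2437]
scene [175.2, 162.6] 48 [0.5128, -0.253] [0.5418, -0.234]
scene [130.6, 188.8] 291 [0.6095, -0.3268] [0.6338, -0.3041]
[0.635, -0.301, 0.13] tool delta [ 0.3836 -0.1301  0.0402]
pos [0.4514 0.0601 0.1701] rot [-3.141 -0.    -1.428] F [-0.2  0.2 -0. ] gap 0.449 grip 0.0 t 34.07
```

View pics/z8.png

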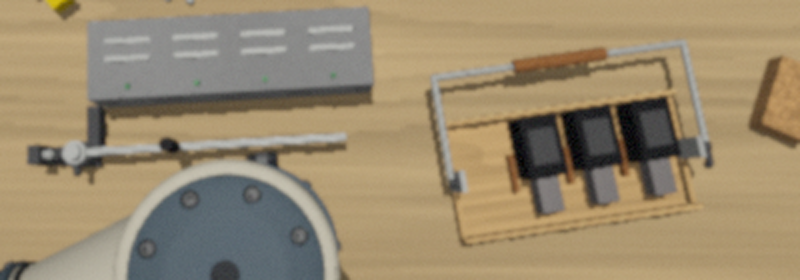

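The bar is shut, parallel to the dock front, and the bays are empty. The carrier hasn't moved and the grip is at px (419,220). Moving above the grip.

```bash
python3 -m handwheel '[[0.035,-0.012,0.0035,0,0,0],[0.035,-0.012,0.0035,0,0,0],[0.035,-0.012,0.0035,0,0,0],[0.035,-0.012,0.0035,0,0,0],[0.035,-0.012,0.0035,0,0,0],[0.035,-0.012,0.0035,0,0,0],[0.035,-0.012,0.0035,0,0,0],[0.035,-0.012,0.0035,0,0,0],[0.035,-0.012,0.0035,0,0,0],[0.035,-0.011,0.0035,0,0,0],[0.034,-0.011,0.0035,0,0,0],[0,0,0,0,0,0]]'
python3 -m handwheel '[[0,0,0,0,0,0]]' >/dev/null; python3 car.py; python3 d.py .635 -.301 .031
```

```text
clock: 35.07
tool_pos: [0.6359, -0.3061, 0.1276]
tool_rot: [3.137, 0.0, -1.431]
wrist_force: [-1.7, 1.9, -1.8]
finger_gap: 0.45
grip_force: 0.0
scene [175.3, 162.6] 49 [0.5127, -0.2528] [0.5417, -0.2338]
scene [131.7, 189.1] 299 [0.6098, -0.3238] [0.634, -0.3014]
[0.635, -0.301, 0.031] tool delta [0.0004 0.0007 0.1002]
pos [ 0.6357 -0.3005  0.1312] rot [ 3.141  0.    -1.426] F [-0.5 -0.4  0.3] gap 0.452 grip 0.0 t 35.25
```

```bash
python3 -m handwheel '[[0,0.001,0.025,0,0,0],[0,0,0.025,0,0,0],[0,0,0.02,0,0,0],[0,0,0.015,0,0,0],[0,0,0.01,0,0,0],[0,0,0.003,0,0,0],[0,0,0,0,0,0]]'; python3 -m handwheel '[[0,0,0,0,0,0],[0,0,0,0,0,0],[0,0,0,0,0,0],[0,0,0,0,0,0],[0,0,0,0,0,0],[0,0,0,0,0,0],[0,0,0,0,0,0]]' 0 25;python3 d.py
python3 -c "
import numpy as np
t=np.linspace(0,1.59,25);print(np.c_[-np.diff(np.cos(t)),-np.diff(np.sin(t))].dot(120).round(1).tolist())"
```

```text
clock: 35.83
tool_pos: [0.6348, -0.3001, 0.0337]
tool_rot: [3.141, -0.0, -1.424]
wrist_force: [-0.0, 0.9, -0.5]
finger_gap: 0.451
grip_force: 0.0
clock: 36.42
tool_pos: [0.6355, -0.301, 0.034]
tool_rot: [-3.14, -0.001, -1.425]
wrist_force: [2.4, 0.5, 1.6]
finger_gap: 0.174
grip_force: 24.4
pos [ 0.6355 -0.301   0.034 ] rot [-3.140e+00 -1.000e-03 -1.425e+00] F [2.4 0.5 1.6] gap 0.174 grip 24.4 t 36.42
[[0.3, -7.9], [0.8, -7.9], [1.3, -7.8], [1.8, -7.7], [2.3, -7.6], [2.8, -7.4], [3.3, -7.2], [3.8, -7.0], [4.2, -6.7], [4.7, -6.4], [5.1, -6.1], [5.5, -5.8], [5.9, -5.4], [6.2, -5.0], [6.5, -4.6], [6.8, -4.1], [7.1, -3.7], [7.3, -3.2], [7.5, -2.7], [7.6, -2.2], [7.8, -1.7], [7.9, -1.2], [7.9, -0.6], [7.9, -0.1]]
```

```bash
python3 -m handwheel '[[0,0.0003,-0.008,0,0,0],[0,0.001,-0.008,0,0,0],[0,0.0015,-0.008,0,0,0],[0,0.002,-0.0075,0,0,0],[0,0.0025,-0.0075,0,0,0],[0,0.003,-0.0075,0,0,0],[0,0.0035,-0.007,0,0,0],[0,0.004,-0.007,0,0,0],[0,0.004,-0.0065,0,0,0],[0,0.0045,-0.0065,0,0,0],[0,0.005,-0.006,0,0,0],[0,0,0,0,0,0]]'; python3 car.py; python3 d.py
```

```text
clock: 37.42
tool_pos: [0.606, -0.3053, 0.1162]
tool_rot: [-3.135, -0.002, -1.424]
wrist_force: [7.1, 2.5, 4.8]
finger_gap: 0.177
grip_force: 25.4
scene [139.6, 157.0] 159 [0.5134, -0.3448] [0.5423, -0.3213]
scene [102.0, 156.9] 25 [0.5314, -0.4357] [0.5595, -0.4077]
scene [175.0, 165.5] 21 [0.5217, -0.2503] [0.5502, -0.2314]
pos [ 0.6066 -0.3052  0.1156] rot [-3.134e+00 -2.000e-03 -1.424e+00] F [7.5 1.8 5.2] gap 0.176 grip 25.5 t 37.52
```

```bash
python3 -m handwheel '[[0,0.0055,-0.006,0,0,0],[0,0.006,-0.0055,0,0,0],[0,0.006,-0.005,0,0,0],[0,0.0065,-0.0045,0,0,0],[0,0.007,-0.004,0,0,0],[0,0.007,-0.0035,0,0,0],[0,0.0075,-0.003,0,0,0],[0,0.0075,-0.0025,0,0,0],[0,0,0,0,0,0]]'; python3 d.py
```

```text
clock: 38.27
tool_pos: [0.5543, -0.3131, 0.1515]
tool_rot: [-3.132, -0.004, -1.424]
wrist_force: [6.6, 4.9, 12.4]
finger_gap: 0.176
grip_force: 25.9
pos [ 0.5543 -0.3131  0.1515] rot [-3.132 -0.004 -1.424] F [ 6.6  4.9 12.4] gap 0.176 grip 25.9 t 38.27
```

```bash
python3 -m handwheel '[[0,0.007,-0.004,0,0,0],[0,0.0075,-0.003,0,0,0],[0,0.0075,-0.0015,0,0,0],[0,0.008,-0.0005,0,0,0],[0,0.007,0,0,0,0],[0,0,0,0,0,0]]'; python3 car.py; python3 d.py .5165 -.317 .155
```

```text
clock: 38.77
tool_pos: [0.5164, -0.3186, 0.1569]
tool_rot: [-3.135, -0.001, -1.425]
wrist_force: [12.5, 1.5, -0.8]
finger_gap: 0.174
grip_force: 25.6
top [396.2, 271.7] 28 [0.5179, -0.2542] [0.5166, -0.2428]
scene [111.0, 110.5] 76 [0.3728, -0.4856] [0.4086, -0.4552]
scene [143.3, 111.8] 86 [0.3605, -0.3984] [0.397, -0.3723]
scene [175.3, 162.8] 49 [0.5135, -0.2526] [0.5425, -0.2336]
[0.5165, -0.317, 0.155] tool delta [-0.0016 -0.0001  0.0018]
pos [ 0.5166 -0.3186  0.1568] rot [-3.136e+00 -1.000e-03 -1.425e+00] F [9.3 1.5 4. ] gap 0.176 grip 25.9 t 38.87
```

```bash
python3 -m handwheel '[[0,0.002,0,0,0,0],[0,0,0,0,0,0],[0,0,0,0,0,0]]'; python3 -m handwheel '[[0,0,0,0,0,0],[0,0,0,0,0,0],[0,0,0,0,0,0],[0,0,-0.03,0,0,0],[0,0,-0.04,0,0,0],[0,0,-0.03,0,0,0],[0,0,0,0,0,0]]' 0.5
python3 -m handwheel '[[-0.02,0.035,0,0,0,0],[-0.04,0,0,0,0,0],[-0.04,0,0,0,0,0],[-0.04,0,0,0,0,0],[-0.04,0,0,0,0,0],[-0.04,0,0,0,0,0],[0,0,0,0,0,0],[0,0,0,0,0,0]]'
python3 - <<'E'
from h import *
a=cap('top','t9.png')[190:330,340:540,::-1]; b=cap('scene','s9.png')[80:220,50:250,::-1]
cv2.imwrite('pics/z9.png',cv2.resize(np.hstack([a,b]),None,fx=2,fy=2,interpolation=cv2.INTER_CUBIC))
g=np.array([.5165,-.317,.17]);print(proj('top',g),proj('scene',g))
E
```

```text
clock: 39.12
tool_pos: [0.5163, -0.3186, 0.1569]
tool_rot: [-3.134, -0.002, -1.424]
wrist_force: [12.6, 1.6, 2.5]
finger_gap: 0.176
grip_force: 25.9
clock: 39.7
tool_pos: [0.5134, -0.3208, 0.2628]
tool_rot: [-3.135, -0.007, -1.425]
wrist_force: [-0.7, 0.5, 0.2]
finger_gap: 0.501
grip_force: 0.0
clock: 40.37
tool_pos: [0.4449, -0.1049, 0.2556]
tool_rot: [3.14, 0.0, -1.421]
wrist_force: [-0.5, -0.6, 0.3]
finger_gap: 0.5
grip_force: 0.0
[452.12725782 269.80202671] [130.61793143 111.79786617]
```

View pics/z9.png

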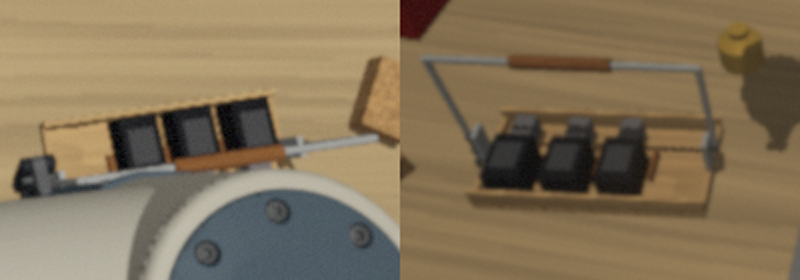

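The handle is upright, with its grip at scene px (130,111), which matches the prediction. The packs are in place. One last full look after backing off.

```bash
python3 -m handwheel '[[-0.03,0.02,0,0,0,0],[-0.03,0.02,0,0,0,0],[-0.03,0.01,0,0,0,0],[0,0,0,0,0,0],[0,0,0,0,0,0],[0,0,0,0,0,0]]'; python3 -c "
from h import *
cap('scene','s10.png')"
```

```text
clock: 40.97
tool_pos: [0.3838, -0.0254, 0.2558]
tool_rot: [3.141, -0.001, -1.426]
wrist_force: [-0.1, 0.5, -0.5]
finger_gap: 0.501
grip_force: 0.0
```

View pics/s10.png

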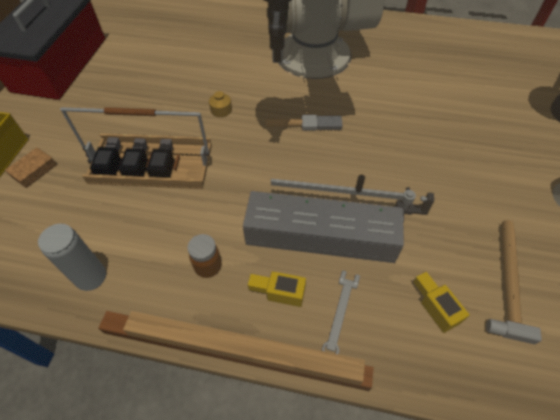

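The carrier is loaded and level with its handle up (grip at (130,111)). The bar is shut, tip at (272,183), and the jar stands at (204,255).

```bash
python3 -c "
from plant import robot
print(robot.hand_in())"
```

```text
the job is handed in; nothing more can be done
None
```

The job is handed in at about 41 s: all three packs in the dock (bays -114, -38 and +114; the +38 bay was empty) lie flat in their own carrier slots, the bar is shut, the handle is upright and the jar is still standing; the hand-in gave no verdict.

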